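# Straightedge to the bow-frog blank, then present the gauge ball

### The arm

A 6-joint arm with a two-finger parallel gripper is mounted at the origin on the work surface. World frame = base frame: x ahead of the robot, y to its left, z up, the work surface at z = 0. Lengths are in mm, angles in rad, forces in N, time in s.
With the tool pointing down it reaches from about 300 to 775 mm from the base axis. Payload 14.6 kg.
Tool frame: the origin (TCP) lies at the very end of the fingers, on their centre line; the grasp point (between the pads) lies 19 mm behind it; z points along the fingers, y is the line along which they close (so a half turn about z gives the same grasp; the last joint's range is limited). The gripper opens to 94 mm and grips with 3 to 60 N. Pads are 16 mm wide; open, the fingers measure 119 mm over their backs; the gripper's body (75 mm by 177 mm) begins 78 mm behind the grasp point.
Start: joints at [1.142, 0.3, 1.521, -0, 1.321, -0.067], TCP at [194.674, 514.384, 205.446] pointing down, gripper open.
Joint ranges: [-3.03, 3.03], [-0.79, 2.21], [0.23, 2.52], [-1.04, 4.18], [0, 3.07], [-2.55, 2.55]. Speed limits (rad/s): [2.22, 2.22, 2.57, 3.14, 3.14, 3.14].

### API

Orientations are given as [roll, pitch, yaw] about the fixed x, y, z axes, in that order (R = Rz(yaw) Ry(pitch) Rx(roll)).
In Python, from cell import manip, eyes, ticket gives the robot as it stands. The module is installed in compiled form; this text tells all that it offers.
- The arm moves only by the tool arm_command, never from a script. Its argument "plan" is a list of rows, each a list of 5 numbers: the opening, from -1 (shut) to 1 (fully open), then the shift along the tool's x, y, z in m, then the turn about the tool's z in rad. In form: [[jaw, dx, dy, dz, roll], ...]. A call has 1 to 20 rows; each row shifts and turns the commanded pose from where the row before left it, along the tool's axes as they then stand; what a row does not reach is not made up. A row lasts 1/8 s, in which the tool goes at most 62.5 mm and 10.7 degrees, less where a joint would pass 70% of its speed; a pose out of reach is approached as far as the arm can. A call is refused whole if a number of a shift passes 0.0625 or a number of a turn 0.188, either way. A call with a gripper value outside its range is refused whole. The fingers move at their own pace and stop on an object; "newtons" is the grip in N (left out, the last holds). Time passes only in rows, so rows that do not move let the fingers close. It gives the time, the measured TCP pose, the force, the opening and the grip force at its end, in the units of the state.
- manip.read_state(): the state, without advancing time (a new reading comes with each control period).
- eyes.camera(name): name is "scene" or "top"; returns a dict with "img" (420x560x3 uint8, blue, green, red), "z_map" (420x560 float32, mm along the optical axis (not along the pixel's ray), 0 where there is no reading), "fx", "fy", "cx", "cy" (pixels), "eye" and "orientation" of the camera in the world. Camera axes: x right, y down, z forward; pixel columns grow to the right and rows downward; lengths in mm; the calibration is good to about 2 mm. A picture is of the moment at which its call begins.
- ticket.sign_off(): hands the job in; it is judged then, once.
The state is a dict: "clock": time; "joints": joint angles; "qd": joint speeds; "effort": joint torques, N m; "eef_pos": TCP position; "eef_rot": TCP orientation; "wrist_force": force on the tool from outside, world axes, zero at the start; "moment": the same for the moment, N m; "finger_gap": finger opening in mm; "finger_force": force on a finger pad.
Only numpy, scipy, OpenCV 4.12 (cv2) and the standard library are available. Lean on these libraries where they do the work, as an engineer would, in place of code of your own. Each camera call takes 0.05 s, during which the arm holds its last target. There are 200 camera calls.

### The job

Get the drilled frog blank ready for gauging its eye: first lay the straightedge flat on the bench, flush along the long side of the blank that faces the robot and roughly centred on it, and let go of it. Then pick up the tray by its handle, keep the ball in its pocket all the way, and finish still holding the tray in the gripper, level and still, with the ball right above the blank's eye and the tray about ten centimetres above the bench, touching nothing else. Do not disturb the straightedge once it is laid, and leave the other things on the bench where they are.

Things in the scene. Friction and masses are not known exactly. Their poses are not given: they have to be found in the camera images.
- blank: Dark hardwood blank, 45 mm (its x) by 150 mm (its y) by 18 mm tall, fixed to the bench; origin at the centre of its underside, z up. Its long straight sides lie at x = -22.5 mm (the side that faces the robot) and x = +22.5 mm. At each end a brass stop 30 mm (x) by 14 mm (y), 12 mm tall, overlaps the end and reaches to y = +-90 mm.
- eye (a point): Centre of the mouth of the round eye drilled in the blank's top face: 16 mm diameter, 5 mm deep, 40 mm from the blank's centre along its +y, at z = 18 mm.
- straightedge: Loose aluminium straightedge with a raised grip rib, about 0.2 kg: base plate 180 mm (its x) by 56 mm (its y) by 6 mm thick, lying flat; rib on its centre line, 90 mm along x, 12 mm thick, from the plate up to 46 mm above the bench. Origin at the centre of the underside, z up. Both long sides (y = +-28 mm) are straight edges.
- tray: Loose light-wood carrying tray, about 0.2 kg: plate 160 mm (its x) by 60 mm (its y) by 12 mm thick, with an upright handle fin in the middle, 40 mm along x, 14 mm thick, its top 58 mm above the tray's underside. Origin at the centre of the underside, z up. Two round pockets, 24 mm diameter and 3 mm deep, at x = +50 mm and x = -50 mm; the one at +50 mm holds the ball, the other is empty.
- pocket (a point): Centre of the floor of the pocket that holds the ball, on the tray at x = +50 mm, z = 9 mm.
- ball_center (a point): Centre of the loose steel gauge ball, 20 mm diameter, 33 g, lying in the tray's pocket; the ball can shift about 5 mm in it and rolls out over the 3 mm rim if the tray tips some 45 degrees or is jerked.
- jar: Bystander, not to be moved: open glass jar, 72 mm wide, 60 mm tall; loose. Origin: centre of its underside.
- glue: Bystander, not to be moved: white plastic glue bottle, 42 mm diameter, 100 mm tall; loose. Origin: centre of its underside.
- screwdriver: Bystander, not to be moved: wood-handled screwdriver, 170 mm long, lying across in front of the robot; loose. Origin: at the middle of its length, on its underside.
- plane: Bystander, not to be moved: small brass finger plane, 30 x 85 mm, 55 mm tall; loose. Origin: centre of its underside.
- dish: Bystander, not to be moved: shallow glass dish, 90 mm wide, 18 mm tall; loose. Origin: centre of its underside.
- cork_block: Bystander, not to be moved: cork block 60 x 40 x 28 mm; loose. Origin: centre of its underside.
- offcut: Bystander, not to be moved: light wood offcut 50 x 140 x 20 mm; loose. Origin: centre of its underside.
- ferrule: Bystander, not to be moved: upright steel slug, 24 mm diameter, 24 mm tall; loose. Origin: centre of its underside.

How it is judged:
By the outcome, as a careful person would: the job done as asked, in the order asked, and still so for the second after the job is handed in, while the arm keeps its last pose, push and grip.
It also fails if it takes over 54 s, if anything falls off the work surface, if the arm or the gripper's body presses on something with over 40 N, if the wrist force passes 120 N, or if a joint passes its speed limit or range.

## Working session

There is one attempt and no reset: what is moved stays moved. The work goes in short steps, Python scripts to look and compute and a tool call to move; the robot and the scene stay as the last step left them, time stands still between calls to the robot, and variables do not carry over. Pictures are saved under pics/ and viewed, at most 10 in all, crops included, and the job is handed in when it is done.

Besides the shell and the picture viewer there is one more tool, called after ">>>" as name(argument=value, ...), one argument or row to a line, values as JSON. arm_command: Moves the arm, as the interface text tells. Its arguments: {"type":"object","properties":{"plan":{"type":"array"},"newtons":{"type":"number"}},"required":["plan"]}

```bash
mkdir -p pics; cat > h.py <<'E'
import numpy as np, cv2
from scipy.spatial.transform import Rotation as R
from cell import manip, eyes, ticket
def cam(n):
    c=eyes.camera(n); o=np.array(c["orientation"],float)
    c["R"]=R.from_euler("xyz",o).as_matrix() if o.size==3 else o.reshape(3,3)
    return c
def cloud(c):
    v,u=np.mgrid[0:420,0:560]; z=c["z_map"]
    p=np.stack([(u-c["cx"])/c["fx"]*z,(v-c["cy"])/c["fy"]*z,z],-1)
    return p@c["R"].T+np.array(c["eye"])
def ray(c,u,v,h):
    d=c["R"]@np.array([(u-c["cx"])/c["fx"],(v-c["cy"])/c["fy"],1]); e=np.array(c["eye"])
    return e+d*(h-e[2])/d[2]
E
python3 - <<'E'
from h import *
print(manip.read_state())
for n in("top","scene"):
    c=cam(n); print(n,c["eye"],c["orientation"],c["fx"],c["cx"],c["cy"])
    P=cloud(c); print(P[210,280],np.median(P[...,2][c["z_map"]>0]))
    cv2.imwrite(f"pics/{n}0.png",c["img"])
    np.savez(f"{n}0.npz",**c)
E
```

```text
{'clock': 0.0, 'joints': array([ 1.14237178e+00,  3.00456542e-01,  1.52155926e+00,  1.16201093e-05,
        1.32070479e+00, -6.66197441e-02]), 'qd': array([ 0.00114915,  0.0003027 ,  0.0002713 , -0.00133042,  0.00106979,
       -0.00014335]), 'effort': array([-1.21148416e-03, -5.31798899e+01, -3.52741599e+01,  7.08138035e-02,
        2.45516788e-02, -1.04431924e-04]), 'eef_pos': array([194.58345425, 514.15659934, 204.90354698]), 'eef_rot': array([-3.14046796e+00, -8.63180417e-05,  2.77978492e+00]), 'wrist_force': array([ 0.29437703, -0.101287  , -0.54444211]), 'moment': array([-0.01776716, -0.04290586,  0.00573335]), 'finger_force': 0.0, 'finger_gap': 93.93071726014387}
top [ 427.30857484  -21.55925713 1211.26073446] [-3.02857441  0.01281966 -1.57762068] 511.14304626854215 272.75843442878937 202.6904428808631
[ 5.47244703e+02 -2.40912672e+01  1.52692104e-02] 1.2551437474405702
scene [1197.91106555  254.62381417  761.83775667] [-2.38998305  0.01035656  1.93795793] 484.38523290587597 287.5570920274916 208.42060716270277
[561.51554548 -15.36268191  17.95634458] 0.3334363046256499
```

View pics/top0.png

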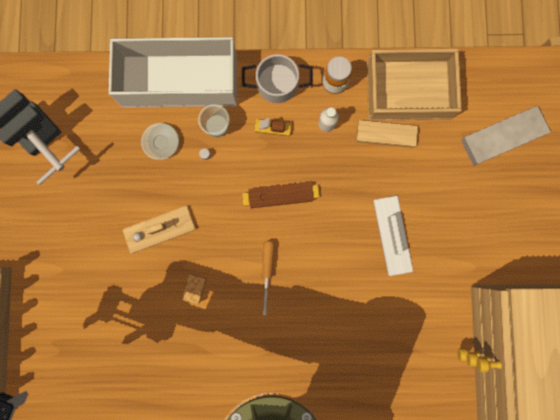

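View pics/scene0.png

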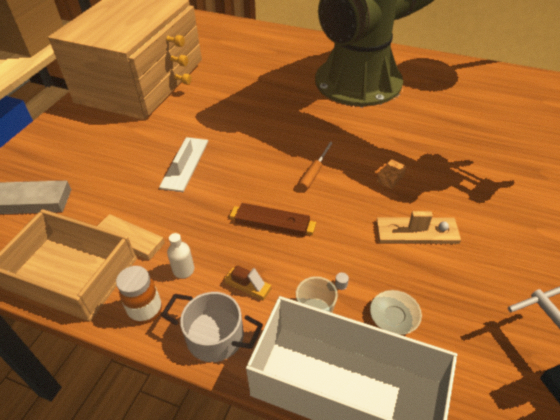

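Top view: blank centred near (281,195) with the eye at about (262,197). The straightedge is at (393,236), rib included. The tray is at (159,229) with the ball at (138,237), its left end. The screwdriver, at (267,240–315), lies just in front of the blank. The scene view agrees.

```bash
cat > meas.py <<'E'
from h import *
def rect(c,P,m,h=None):
    m=cv2.morphologyEx(m.astype(np.uint8),cv2.MORPH_OPEN,np.ones((3,3)))
    k=max(cv2.findContours(m,cv2.RETR_EXTERNAL,cv2.CHAIN_APPROX_NONE)[0],key=cv2.contourArea)
    q=np.array([ray(c,u,v,h)[:2] for u,v in k[:,0]],np.float32)
    (x,y),(a,b),t=cv2.minAreaRect(q)
    if a<b:a,b,t=b,a,t+90
    mm=np.zeros(m.shape,np.uint8);cv2.drawContours(mm,[k],-1,1,-1)
    return [round(float(s),1) for s in(x,y,a,b,(t+90)%180-90)], round(float(np.median(P[...,2][mm>0])),1)
def run(c,n,what):
    P=cloud(c);z=P[...,2];X=P[...,0];Y=P[...,1]
    B,G,Rr=[c["img"][...,i].astype(float) for i in range(3)]
    def box(x,y,rx,ry):return (abs(X-x)<rx)&(abs(Y-y)<ry)
    for k,(x,y,rx,ry,lo,hi,h) in what.items():
        m=box(x,y,rx,ry)&(z>lo)&(z<hi)
        try:print(n,k,rect(c,P,m,h))
        except Exception as e:print(n,k,e)
E
python3 - <<'E'
from meas import *
for n in("top","scene"):
    c=dict(np.load(n+"0.npz"));
    T=dict(np.load("top0.npz")) ; g=lambda u,v,h:ray(T,u,v,h)[:2]
    b=g(281,195,18);s=g(393,235,6);t=g(159,229,12)
    w={"blank":(*b,60,90,14,25,18),"blank+stops":(*b,60,110,7,25,12),"se":(*s,130,70,3,60,6),"rib":(*s,90,60,30,60,46),
     "tray":(*t,70,110,6,18,12),"fin":(*t,60,90,40,70,58),"screwdr":(*g(267,275,10),120,40,4,50,15)}
    run(c,n,w)
    P=cloud(c)
    # eye: pixels well below the top inside the blank ; ball: bright grey
    hsv=cv2.cvtColor(c["img"],cv2.COLOR_BGR2HSV)
    eb=g(138,237,19)
    m=(abs(P[...,0]-eb[0])<25)&(abs(P[...,1]-eb[1])<25)&(hsv[...,1]<70)&(P[...,2]>10)
    v,u=np.nonzero(m);print(n,"ball px",u.mean(),v.mean(),m.sum(),"at z19",ray(c,u.mean(),v.mean(),19).round(1), P[...,2][m].max())
    m=(abs(P[...,0]-b[0])<25)&(abs(P[...,1]-b[1])<60)&(P[...,2]<16)&(P[...,2]>9)
    v,u=np.nonzero(m);print(n,"low pts",P[m].round(0)[:25].tolist())
    e=g(262,197,18);v,u=np.nonzero((abs(P[...,0]-e[0])<40)&(abs(P[...,1]-e[1])<40))
    cr=c["img"][v.min():v.max(),u.min():u.max()];print("crop",u.min(),v.min())
    cv2.imwrite(f"pics/c_{n}.png",cv2.resize(cr,None,fx=10,fy=10,interpolation=cv2.INTER_CUBIC)[:600,:800])
a,b=[cv2.imread(f"pics/c_{n}.png") for n in("top","scene")]
print(a.shape,b.shape)
o=np.zeros((max(a.shape[0],b.shape[0]),a.shape[1]+b.shape[1],3),np.uint8);o[:a.shape[0],:a.shape[1]]=a;o[:b.shape[0],a.shape[1]:]=b
cv2.imwrite("pics/crop.png",o[:600,:800])
E
```

```text
top blank ([582.4, -24.5, 149.9, 45.3, -84.1], 18.8)
top blank+stops ([582.8, -24.6, 179.5, 46.6, -84.2], 18.4)
top se ([485.7, -287.9, 180.6, 58.1, 8.9], 7.7)
top rib ([485.5, -285.5, 88.9, 15.6, 9.4], 45.5)
top tray ([503.5, 263.1, 160.7, 61.0, -70.0], 13.3)
top fin ([503.1, 261.1, 42.8, 15.9, -71.9], 58.2)
top screwdr ([423.6, 6.1, 99.3, 25.6, -0.4], 23.5)
top ball px 137.02380952380952 236.52380952380952 42 at z19 [485.8 310.7  19. ] 33.43863639137021
top low pts [[605.0, -58.0, 15.0], [605.0, -60.0, 16.0], [603.0, 1.0, 14.0], [603.0, -1.0, 16.0], [603.0, -10.0, 15.0], [602.0, -60.0, 16.0], [602.0, -67.0, 16.0], [603.0, -81.0, 12.0], [600.0, -6.0, 16.0], [601.0, -27.0, 13.0], [600.0, -36.0, 16.0], [600.0, -43.0, 15.0], [600.0, -74.0, 16.0], [600.0, -76.0, 15.0], [600.0, -84.0, 16.0], [599.0, 28.0, 13.0], [598.0, 23.0, 16.0], [598.0, -8.0, 16.0], [596.0, 28.0, 13.0], [596.0, 25.0, 13.0], [596.0, 23.0, 14.0], [596.0, 20.0, 15.0], [595.0, -53.0, 16.0], [595.0, -55.0, 15.0], [595.0, -81.0, 16.0]]
crop 246 181
scene blank ([585.6, -24.2, 150.6, 48.7, -84.2], 17.7)
scene blank+stops ([
[... 305 characters left out ...]
cene ball px 443.8048780487805 225.8048780487805 41 at z19 [487.  311.5  19. ] 29.3384650679925
scene low pts [[567.0, -86.0, 16.0], [572.0, -77.0, 15.0], [572.0, -73.0, 16.0], [570.0, -64.0, 14.0], [567.0, -52.0, 16.0], [564.0, -51.0, 14.0], [566.0, -48.0, 16.0], [561.0, -38.0, 15.0], [578.0, -75.0, 15.0], [577.0, -71.0, 16.0], [570.0, -51.0, 16.0], [583.0, -77.0, 16.0], [569.0, -40.0, 16.0], [566.0, -32.0, 16.0], [563.0, -26.0, 15.0], [587.0, -82.0, 15.0], [569.0, -33.0, 16.0], [568.0, -31.0, 16.0], [564.0, -19.0, 16.0], [557.0, -1.0, 16.0], [592.0, -80.0, 15.0], [589.0, -72.0, 16.0], [588.0, -68.0, 16.0], [571.0, -21.0, 16.0], [568.0, -17.0, 15.0]]
crop 268 207
(330, 330, 3) (370, 480, 3)
```

View pics/crop.png

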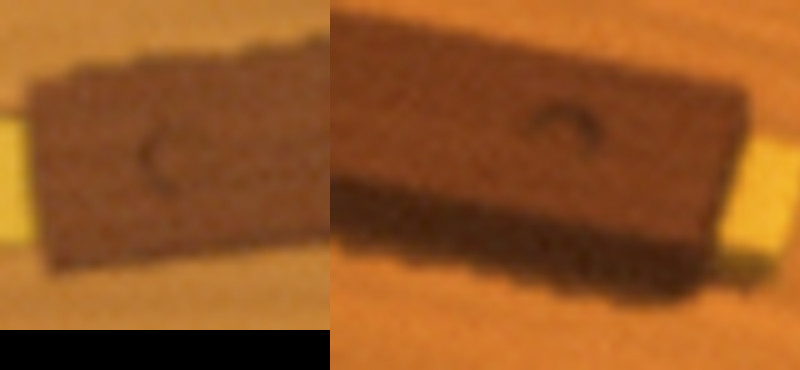

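Measured against the given sizes (150×45, 180×56 and 160×60 all fit):

| Item | Position (mm) | Axis angle |
|---|---|---|
| Blank | (582.5, -24.5) | y at 95.9° |
| Straightedge | (486, -287.6) | x at about 9.1° |
| Tray | (503.5, 263) | x at 110° |

In the crop, the eye shows near (175,155), which is the +y end. Next I move above the straightedge, then turn.

>>> arm_command(
  plan=[
    [-0.3,-0.0155,-0.018,0,0],
    [-0.3,-0.0309,-0.0359,0,0],
    [-0.3,-0.0309,-0.0359,0,0],
    [-0.3,-0.0309,-0.0359,0,0],
    [-0.3,-0.0309,-0.0359,0,0],
    [-0.3,-0.0309,-0.0359,0,0],
    [-0.3,-0.0309,-0.0359,0,0],
    [-0.3,-0.0309,-0.0359,0,0],
    [-0.3,-0.0309,-0.0359,0,0],
    [-0.3,-0.0309,-0.0359,0,0],
    [-0.3,-0.0309,-0.0359,0,0],
    [-0.3,-0.0309,-0.0359,0,0],
    [-0.3,-0.0309,-0.0359,0,0],
    [-0.3,-0.0309,-0.0359,0,0],
    [-0.3,-0.0309,-0.0359,0,0],
    [-0.3,-0.0309,-0.0359,0,0],
    [-0.3,-0.0309,-0.0359,0,0],
    [-0.3,-0.0309,-0.0359,0,0],
    [-0.3,-0.0155,-0.018,0,0],
  ],
  newtons=30,
)

```text
clock: 2.48
eef_pos: [486.3, -288.9, 204.7]
eef_rot: [3.141, -0.001, 2.778]
wrist_force: [-0.7, -0.5, 0.1]
finger_gap: 33.3
finger_force: 0.0
```

>>> arm_command(
  plan=[
    [-0.3,0,0,0.006,0.1748],
    [-0.3,0,0,0.006,0.1748],
    [-0.3,0,0,0.006,0.1748],
    [-0.3,0,0,0.006,0.1748],
    [-0.3,0,0,0.006,0.1748],
    [-0.3,0,0,0.006,0.1748],
    [-0.3,0,0,0.006,0.1748],
    [-0.3,0,0,0.006,0.1748],
    [-0.3,0,0,0.006,0.1748],
    [-0.3,0,0,0.006,0.1748],
    [-0.3,0,0,0.006,0.1748],
    [-0.3,0,0,0.006,0.1748],
    [-0.3,0,0,0.006,0.1748],
    [-0.3,0,0,0.006,0.1748],
    [-0.3,0,0,0.006,0.1748],
    [-0.3,0,0,0,0],
    [-0.3,0,0,0,0],
  ],
)

```text
clock: 4.6
eef_pos: [486.2, -287.0, 115.6]
eef_rot: [3.142, 0.0, 0.162]
wrist_force: [0.2, 0.0, -0.9]
finger_gap: 33.0
finger_force: 0.0
```

>>> arm_command(
  plan=[
    [-0.3,0,0,0.02,0],
    [-0.3,0,0,0.025,0],
    [-0.3,0,0,0.025,0],
    [-0.3,0,0,0.02,0],
    [-0.3,0,0,0.008,0],
    [-0.3,0,0,0,0],
    [-1,0,0,0,0],
    [-1,0,0,0,0],
    [-1,0,0,0,0],
    [-1,0,0,0,0],
    [-1,0,0,0,0],
    [-1,0,0,0,0],
  ],
  newtons=35,
)

```text
clock: 6.1
eef_pos: [486.5, -287.2, 18.1]
eef_rot: [3.141, -0.001, 0.158]
wrist_force: [-1.4, -0.3, 6.5]
finger_gap: 11.8
finger_force: 35.0
```

>>> arm_command(
  plan=[
    [-1,0,0,-0.01,0],
    [-1,0,0,-0.02,0],
    [-1,0,0,-0.02,0],
    [-1,0.0051,-0.0155,-0.01,0],
    [-1,0.0102,-0.031,0,0],
    [-1,0.0102,-0.031,0,0],
    [-1,0.0102,-0.031,0,0],
    [-1,0.0102,-0.031,0,0],
    [-1,0.0102,-0.031,0,0],
    [-1,0.0102,-0.031,0,0],
    [-1,0.0102,-0.031,0,0],
    [-1,0.0051,-0.0155,0,0],
    [-1,0,0,0,-0.1],
    [-1,0,0,0,-0.17],
    [-1,0,0,0,-0.17],
    [-1,0,0,0,-0.17],
    [-1,0,0,0,-0.17],
    [-1,0,0,0,-0.17],
    [-1,0,0,0,-0.17],
    [-1,0,0,0,-0.17],
  ],
)

```text
clock: 8.6
eef_pos: [527.5, -29.2, 77.3]
eef_rot: [-3.141, 0.0, 1.453]
wrist_force: [-0.4, 0.2, -1.7]
finger_gap: 12.0
finger_force: 35.0
```

>>> arm_command(
  plan=[
    [-1,0,0,0,-0.17],
    [-1,0,0,0,-0.056],
    [-1,0,0,0.02,0],
    [-1,0,0,0.01,0],
    [-1,0,0,0,0],
  ],
)

```text
clock: 9.22
eef_pos: [527.3, -29.2, 46.9]
eef_rot: [-3.14, -0.0, 1.674]
wrist_force: [-0.6, -0.6, -2.0]
finger_gap: 12.0
finger_force: 35.0
```

```bash
python3 - <<'E'
from meas import *
s=manip.read_state();print(s["eef_pos"],s["eef_rot"],s["wrist_force"])
c=cam("top");h=s["eef_pos"][2]-18+6
P=cloud(c)
run(c,"top",{"plate":(525,-30,60,110,h-8,h+9,h)})
cv2.imwrite("pics/a1.png",c["img"][130:280,180:400].repeat(3,0).repeat(3,1))
E
```

```text
[527.345011   -29.17691336  46.88773786] [-3.14009322e+00 -3.18828611e-04  1.67371524e+00] [-0.58262748 -0.62790253 -1.98092462]
top plate ([529.2, -112.7, 41.8, 16.1, -0.9], 35.7)
```

View pics/a1.png

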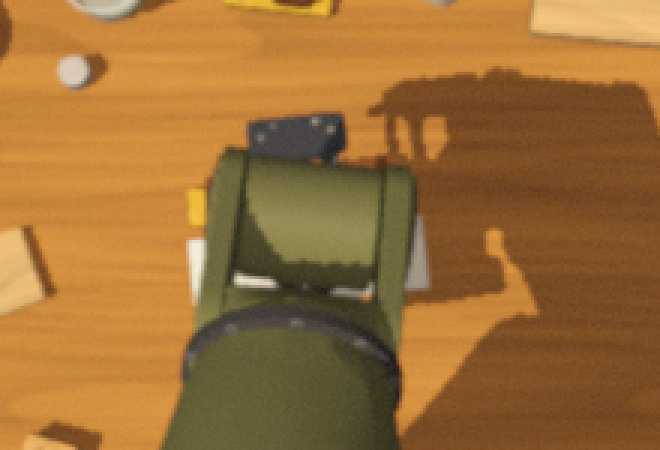

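The arm hides most of the straightedge from above; its ends show at crop x ≈ 188 and 428, in front of the blank. I lower it, then close in gently along tool +y, watching the force.

>>> arm_command(
  plan=[
    [-1,0,0,0.012,0],
    [-1,0,0,0.012,0],
    [-1,0,0,0.0035,0],
    [-1,0,0,0,0],
    [-1,0,0,0,0],
  ],
)

```text
clock: 9.9
eef_pos: [528.0, -29.3, 20.2]
eef_rot: [3.141, 0.0, 1.674]
wrist_force: [1.0, 0.1, -1.5]
finger_gap: 12.0
finger_force: 35.0
```

>>> arm_command(
  plan=[
    [-1,0,0.001,0,0],
    [-1,0,0.001,0,0],
    [-1,0,0,0,0],
  ],
)

```text
clock: 10.28
eef_pos: [529.9, -29.0, 20.0]
eef_rot: [3.141, 0.0, 1.674]
wrist_force: [0.4, 0.5, -1.4]
finger_gap: 11.7
finger_force: 35.0
```

```bash
cat > gap.py <<'E'
from meas import *
import sys
c=cam("scene")
s=manip.read_state();print(s["eef_pos"].round(1),s["eef_rot"].round(3),s["wrist_force"].round(1))
P=cloud(c)
run(c,"scene",{"plate":(525,-30,45,120,3,11,6)})
q=np.array([[*c["R"].T@(np.array([x,y,z])-c["eye"])] for x in(480,600) for y in(-130,80) for z in(0,40)])
u=q[:,0]/q[:,2]*c["fx"]+c["cx"];v=q[:,1]/q[:,2]*c["fy"]+c["cy"]
u0,u1,v0,v1=int(u.min()),int(u.max()),int(v.min()),int(v.max());print(u0,v0,u1,v1)
k=min(800/(u1-u0),600/(v1-v0));cv2.imwrite(f"pics/{sys.argv[1]}.png",cv2.resize(c["img"][v0:v1,u0:u1],None,fx=k*.99,fy=k*.99,interpolation=cv2.INTER_CUBIC))
E
python3 gap.py g1
```

```text
[529.8 -29.   20. ] [3.142 0.    1.674] [-0.2 -0.2 -1.8]
scene plate ([530.6, -29.2, 182.2, 58.2, -83.6], 7.8)
221 164 335 241
```

View pics/g1.png

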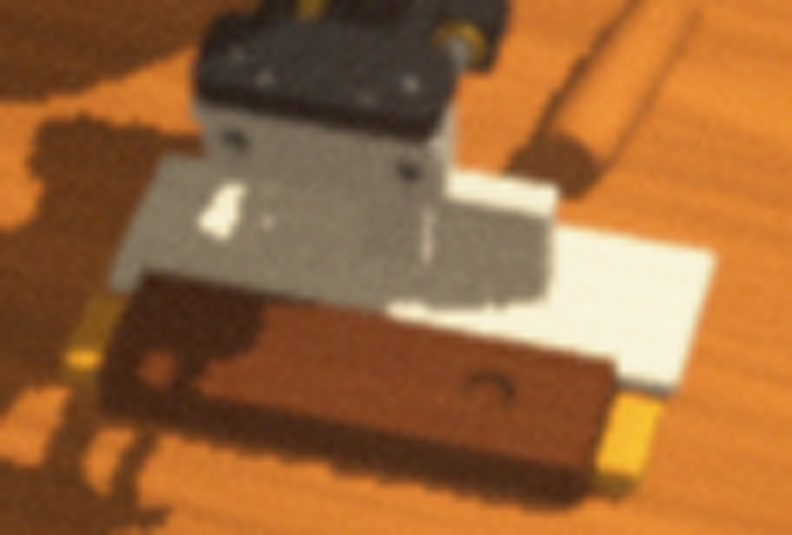

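The straightedge sits along the near side of the blank, parallel and centred, with its ends at about (110,290) and (680,390). It is still about 2 mm high. I lower it and push in.

>>> arm_command(
  plan=[
    [-1,0,0,0.001,0],
    [-1,0,0,0.001,0],
    [-1,0,0,0.0005,0],
    [-1,0,0,0,0],
  ],
)

```text
clock: 10.82
eef_pos: [529.8, -29.0, 18.1]
eef_rot: [3.142, 0.0, 1.674]
wrist_force: [-5.9, 0.3, 8.2]
finger_gap: 11.8
finger_force: 35.0
```

>>> arm_command(
  plan=[
    [-1,0,0.001,0,0],
    [-1,0,0.001,0,0],
    [-1,0,0,0,0],
  ],
)

```text
clock: 11.2
eef_pos: [531.9, -28.9, 18.1]
eef_rot: [3.141, 0.0, 1.674]
wrist_force: [-4.1, 0.0, 7.6]
finger_gap: 11.5
finger_force: 35.0
```

>>> arm_command(
  plan=[
    [-1,0,0.0007,0,0],
    [-1,0,0,0,0],
  ],
)

```text
clock: 11.45
eef_pos: [532.6, -28.8, 18.1]
eef_rot: [3.141, 0.0, 1.674]
wrist_force: [-4.0, 0.1, 7.8]
finger_gap: 11.6
finger_force: 35.0
```

>>> arm_command(
  plan=[
    [-1,0,0.0007,0,0],
    [-1,0,0,0,0],
  ],
)

```text
clock: 11.7
eef_pos: [532.9, -28.8, 18.1]
eef_rot: [-3.141, 0.0, 1.674]
wrist_force: [-7.5, 0.0, 11.0]
finger_gap: 11.5
finger_force: 35.0
```

>>> arm_command(
  plan=[
    [-1,0,0.0007,0,0],
    [-1,0,0,0,0],
  ],
)

```text
clock: 11.95
eef_pos: [532.9, -28.7, 18.1]
eef_rot: [-3.139, -0.0, 1.674]
wrist_force: [-12.5, -1.3, 15.6]
finger_gap: 12.0
finger_force: 35.0
```

```bash
python3 -c "
from h import *
s=manip.read_state();print(s['eef_pos'],s['eef_rot'],s['wrist_force'],s['moment'])"
```

```text
[532.94868288 -28.74021167  18.11203084] [-3.13926466e+00 -1.37905132e-04  1.67377104e+00] [-12.51738706  -1.34372954  15.5570418 ] [-0.21973324  2.38401562 -0.05856847]
```

>>> arm_command(
  plan=[
    [-1,0,-0.0005,-0.0007,0],
    [-1,0,0,0,0],
    [-0.55,0,0,0,0],
    [-0.55,0,0,0,0],
    [-0.55,0,0,0,0],
  ],
)

```text
clock: 12.58
eef_pos: [533.6, -28.7, 18.2]
eef_rot: [3.141, 0.0, 1.674]
wrist_force: [-0.5, -0.4, 0.7]
finger_gap: 21.2
finger_force: 0.0
```

>>> arm_command(
  plan=[
    [-0.55,0,0,-0.01,0],
    [-0.55,0,0,-0.02,0],
    [-0.55,0,0,-0.03,0],
    [-0.55,0,0,-0.04,0],
    [-0.4,0,0,-0.04,0],
    [-0.4,0.02,0,0,0],
    [-0.4,0.04,-0.004,0,0],
    [-0.4,0.045,-0.0045,0,0],
    [-0.4,0.045,-0.0045,0,0],
    [-0.4,0.045,-0.0045,0,0],
    [-0.4,0.045,-0.0045,0,0],
    [-0.4,0.04,-0.004,0,0],
    [-0.4,0.01,-0.001,0,0],
    [-0.4,0,0,0,0],
  ],
)

```text
clock: 14.32
eef_pos: [476.3, 257.1, 157.7]
eef_rot: [-3.141, 0.0, 1.675]
wrist_force: [-0.4, -0.1, -0.1]
finger_gap: 28.3
finger_force: 0.0
```

```bash
python3 gap.py g2; python3 - <<'E'
from meas import *
c=cam("top")
run(c,"top",{"plate":(532,-30,60,120,3,60,6),"se_top":(520,-29,24,120,3,10,6),"tray":(503,263,70,110,6,18,12),"fin":(503,263,60,90,40,70,58)})
P=cloud(c)
E
```

```text
[476.6 256.5 157.8] [-3.141  0.     1.674] [ 0.1 -0.2  0.4]
scene plate ([529.3, 13.3, 96.5, 55.9, -84.2], 5.9)
221 164 335 241
top plate ([549.5, -26.6, 181.1, 96.0, -86.4], 9.9)
top se_top ([521.5, -87.1, 65.9, 30.5, -71.0], 6.8)
top tray ([511.0, 242.4, 117.7, 60.7, -69.8], 12.6)
top fin ([503.5, 260.6, 40.0, 15.7, -68.5], 58.0)
```

View pics/g2.png

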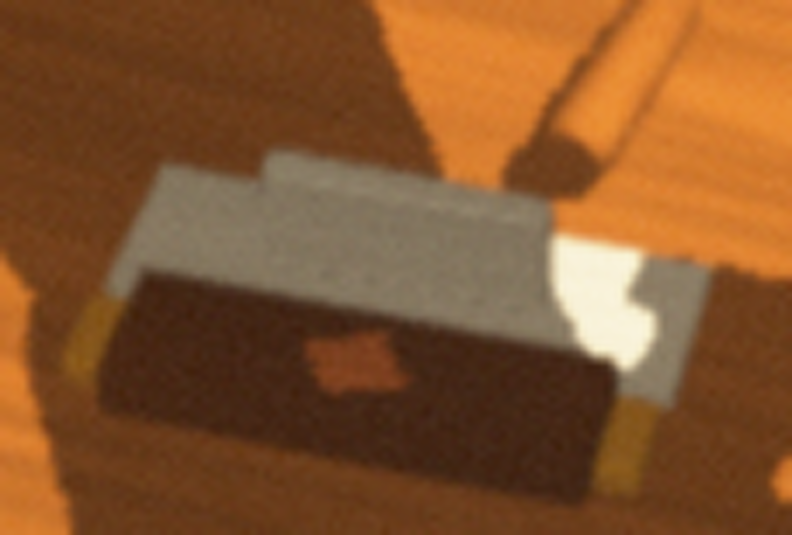

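The straightedge lies released along the blank with no visible gap along the edge from (140,270) to (610,360). I check the gap from above and numerically.

```bash
python3 - <<'E'
from meas import *
c=cam("top");P=cloud(c);hsv=cv2.cvtColor(c["img"],cv2.COLOR_BGR2HSV)
m=(abs(P[...,0]-532)<60)&(abs(P[...,1]+28)<120)&(hsv[...,1]<95)
print(rect(c,P,m,6))
m=(abs(P[...,0]-582)<60)&(abs(P[...,1]+24)<88)&(P[...,2]>13)&(P[...,0]>548)
print(rect(c,P,m,18))
cv2.imwrite("pics/t2.png",cv2.resize(c["img"][175:225,235:325],None,fx=8,fy=8,interpolation=cv2.INTER_CUBIC))
print(ray(c,263,196.2,18))
E
```

```text
([532.4, -28.7, 181.4, 59.4, -83.9], 7.2)
([582.3, -24.6, 150.0, 45.6, -84.1], 18.8)
[578.42244436  15.67821228  18.        ]
```

View pics/t2.png

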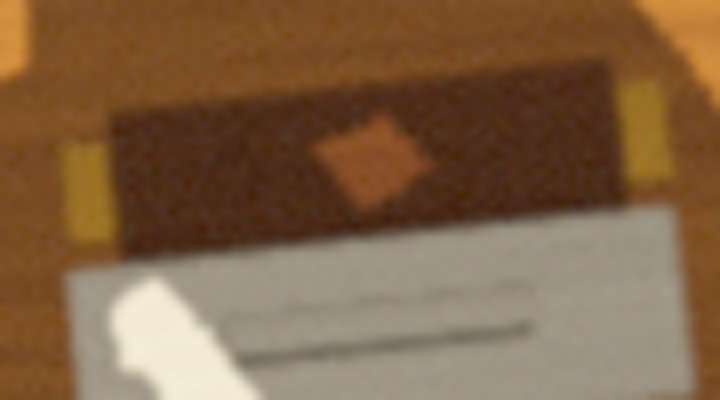

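Seen from above, the straightedge is flush and parallel with the blank from (115,262) to (625,210) and centred to about 1 mm. The eye comes out at (578.4, 15.5) by two methods. Next, the tray.

>>> arm_command(
  plan=[
    [-0.15,0.0016,0.0137,0,0],
    [-0.15,0.0016,0.0137,0,0],
    [-0.15,0,0,0.01,-0.083],
    [-0.15,0,0,0.01,-0.083],
    [-0.15,0,0,0.01,-0.083],
    [-0.15,0,0,0.01,0],
    [-0.15,0,0,0,0],
  ],
)

```text
clock: 15.35
eef_pos: [503.5, 262.4, 117.5]
eef_rot: [-3.14, 0.0, 1.92]
wrist_force: [-0.4, 0.3, 0.2]
finger_gap: 39.8
finger_force: 0.0
```

>>> arm_command(
  plan=[
    [-0.15,0,0,0.02,0],
    [-0.15,0,0,0.03,0],
    [-0.15,0,0,0.025,0],
    [-0.15,0,0,0.015,0],
    [-0.15,0,0,0.006,0],
    [-0.15,0,0,0,0],
    [-0.6,0,0,0,0],
    [-0.65,0,0,0,0],
    [-0.68,0,0,0,0],
    [-0.7,0,0,0,0],
    [-0.72,0,0,0,0],
    [-0.75,0,0,0,0],
    [-1,0,0,0,0],
    [-1,0,0,0,0],
    [-1,0,0,0,0],
  ],
  newtons=35,
)

```text
clock: 17.23
eef_pos: [503.9, 263.1, 22.4]
eef_rot: [3.141, -0.0, 1.923]
wrist_force: [2.3, 1.9, 4.8]
finger_gap: 13.9
finger_force: 35.0
```

>>> arm_command(
  plan=[
    [-1,0,0,-0.001,0],
    [-1,0,0,-0.002,0],
    [-1,0,0,-0.004,0],
    [-1,0,0,-0.006,0],
    [-1,0,0,-0.008,0],
    [-1,0,0,-0.01,0],
    [-1,0,0,-0.012,0],
    [-1,0,0,-0.012,0],
    [-1,0,0,-0.012,0],
    [-1,0,0,-0.01,0],
    [-1,0,0,-0.009,0],
    [-1,0,0,-0.007,0],
    [-1,0,0,-0.004,0],
    [-1,0,0,-0.002,0],
    [-1,0,0,-0.001,0],
    [-1,0,0,0,0],
  ],
)

```text
clock: 19.23
eef_pos: [503.6, 263.0, 122.0]
eef_rot: [-3.141, 0.0, 1.923]
wrist_force: [0.0, -0.8, -2.3]
finger_gap: 13.6
finger_force: 35.0
```

```bash
cat > ball.py <<'E'
from meas import *
s=manip.read_state();p=s["eef_pos"];print(s["clock"],p.round(1),s["eef_rot"].round(3))
tz=p[2]-22.4; yaw=s["eef_rot"][2]; k=p[:2]+50*np.array([np.cos(yaw),np.sin(yaw)]); print("nominal pocket",k.round(1),"tray z",tz)
for n in("top","scene"):
    c=cam(n);P=cloud(c);hsv=cv2.cvtColor(c["img"],cv2.COLOR_BGR2HSV)
    m=(abs(P[...,0]-k[0])<26)&(abs(P[...,1]-k[1])<26)&(hsv[...,1]<75)&(P[...,2]>tz+8)&(P[...,2]<tz+45)
    v,u=np.nonzero(m)
    if len(u):print(n,"ball",(u.mean(),v.mean()),len(u),ray(c,u.mean(),v.mean(),tz+19).round(1),P[...,2][m].max())
    np.savez(n+"1.npz",**c)
    q=(abs(P[...,0]-p[0])<70)&(abs(P[...,1]-p[1])<100)&(P[...,2]>tz+5)&(P[...,2]<tz+16)
    pts=P[q]; A=np.c_[pts[:,:2]-p[:2],np.ones(len(pts))];co=np.linalg.lstsq(A,pts[:,2],rcond=None)[0]
    print(n,"plane slope",co[:2].round(3),"top at",co[2].round(1),len(pts))
E
python3 ball.py
```

```text
19.225 [503.6 263.  122. ] [-3.141  0.     1.923]
nominal pocket [486.3 309.9] tray z 99.60131022316813
top plane slope [0.002 0.005] top at 112.1 870
scene ball (np.float64(455.5409836065574), np.float64(190.44262295081967)) 61 [486.  310.9 118.6] 129.3947693205032
scene plane slope [-0.022 -0.004] top at 111.0 1784
```

The ball sits in its pocket at (486, 311) and the tray is level. I carry it over smoothly.

>>> arm_command(
  plan=[
    [-1,-0.003,-0.0001,0,0],
    [-1,-0.006,-0.0003,0,0],
    [-1,-0.009,-0.0004,0,0],
    [-1,-0.012,-0.0006,0,0],
    [-1,-0.015,-0.0007,0,0],
    [-1,-0.018,-0.0009,0,0],
    [-1,-0.021,-0.001,0,0],
    [-1,-0.024,-0.0012,0,0],
    [-1,-0.024,-0.0012,0,0],
    [-1,-0.024,-0.0012,0,0],
    [-1,-0.024,-0.0012,0,0],
    [-1,-0.024,-0.0012,0,0],
    [-1,-0.021,-0.001,0,0],
    [-1,-0.021,-0.001,0,0],
    [-1,-0.018,-0.0009,0,0],
    [-1,-0.015,-0.0007,0,0],
    [-1,-0.012,-0.0006,0,0],
    [-1,-0.009,-0.0004,0,0],
    [-1,-0.006,-0.0003,0,0],
    [-1,-0.003,-0.0002,0,0],
  ],
)

```text
clock: 21.82
eef_pos: [596.1, -32.4, 122.1]
eef_rot: [-3.142, -0.0, 1.923]
wrist_force: [-0.0, 0.7, -1.3]
finger_gap: 13.9
finger_force: 35.0
```

>>> arm_command(
  plan=[
    [-1,0,0,0,0],
    [-1,0,0,0,0],
    [-1,0,0,0,0],
    [-1,0,0,0,0],
  ],
)

```text
clock: 22.32
eef_pos: [596.0, -32.1, 122.2]
eef_rot: [3.142, 0.0, 1.923]
wrist_force: [1.4, 0.2, -2.2]
finger_gap: 13.8
finger_force: 35.0
```

```bash
python3 ball.py; python3 - <<'E'
from h import *
c=dict(np.load("scene1.npz"));t=dict(np.load("top1.npz"))
cv2.imwrite("pics/f1.png",np.hstack([cv2.resize(c["img"][130:250,180:380],(400,240)),cv2.resize(t["img"][130:250,180:380],(400,240))]))
E
```

```text
22.325 [596.  -32.1 122.2] [3.142 0.    1.923]
nominal pocket [578.7  14.8] tray z 99.76473671373458
top plane slope [0.006 0.003] top at 112.4 123
scene ball (np.float64(290.92857142857144), np.float64(183.3095238095238)) 42 [575.8  15.1 118.8] 130.25347704355784
scene plane slope [-0.02  -0.006] top at 111.0 1691
```

View pics/f1.png

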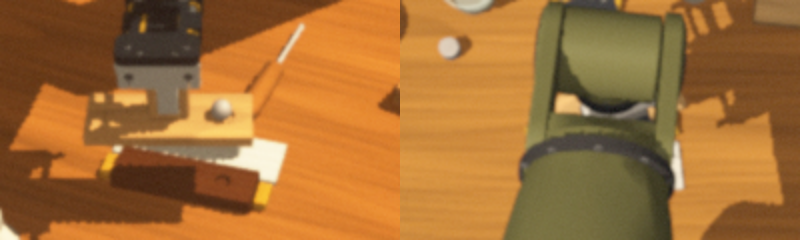

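The ball is in its pocket and the tray is level over the blank (left panel, ball at (222,110)). The top view is blocked by the arm. I refine the ball and eye measurement in the scene view.

```bash
python3 - <<'E'
from h import *
c=cam("scene");T=dict(np.load("scene0.npz"))
print("eye scene ray",ray(T,291.5,221,18).round(1))
im=np.hstack([cv2.resize(x,(400,400),interpolation=cv2.INTER_CUBIC) for x in(c["img"][165:205,270:310],T["img"][205:245,270:310])])
cv2.imwrite("pics/b.png",im)
P=cloud(c);hsv=cv2.cvtColor(c["img"],cv2.COLOR_BGR2HSV)
# ball: what stands above plate top there
for s in(75,95,115):
  m=((hsv[...,1]<s)&(P[...,2]>105)).astype(np.uint8);m[:165]=0;m[205:]=0;m[:,:272]=0;m[:,310:]=0
  k=max(cv2.findContours(m,0,2)[0],key=cv2.contourArea);(u,v),r=cv2.minEnclosingCircle(k)
  print(s,u,v,r,10*c["fx"]/P[int(v),int(u)].dot(c["R"][:,2])if 0 else r,ray(c,u,v,118.8).round(1))
E
```

```text
eye scene ray [581.9  18.1  18. ]
75 290.75 183.375 3.6337103843688965 3.6337103843688965 [576.1  14.9 118.8]
95 290.73077392578125 184.26922607421875 4.623484134674072 4.623484134674072 [578.4  15.7 118.8]
115 290.25 184.25 5.062214374542236 5.062214374542236 [578.7  14.8 118.8]
```

View pics/b.png

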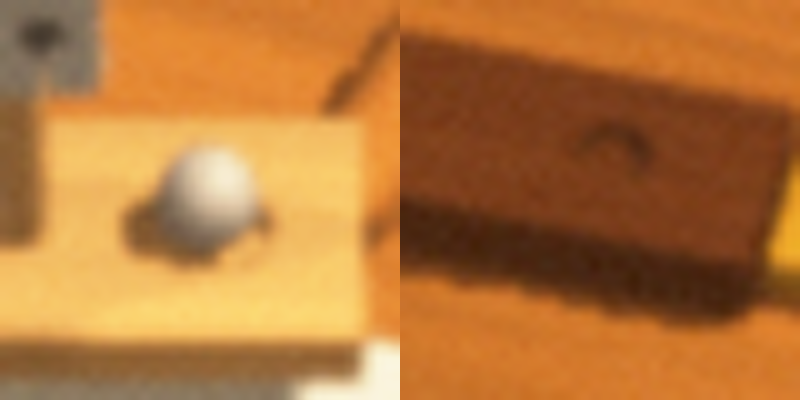

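Left panel: the ball's centre is at about (208,196), which puts it at (578.5, 15) mm. That is within about 1 mm of the eye at (578.4, 15.5). The tray is level, still and about 100 mm above the bench, so I hand the job in.

```bash
python3 -c "
from cell import ticket
print(ticket.sign_off())"
```

```text
the job is handed in; nothing more can be done
None
```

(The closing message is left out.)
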